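# Load the finished castings into the transport tray in reverse order

## Task

Move the four finished castings from the wooden fettling board into the empty green tray, one to a compartment, in reverse order: the casting at the left end of the board goes into the compartment at the right end of the tray, the next one next to it, and so on, so that the row in the tray is the mirror of the row that stood on the board. Each must end up upright, flat on the tray floor inside its compartment, and let go.

Things in the scene. Friction and masses are not known exactly. Their poses are not given: they have to be found in the camera images.
- cast_hub: Loose bare-aluminium casting, about 0.14 kg, round flanged hub: flange 44 mm diameter, 12 mm high, with a hub 28 mm in diameter above it up to 46 mm. From above: a circle in a circle with a dark bore. Grip the hub, 28 mm, in any direction. It starts upright on the pad of its own outline. Origin: centre of its underside; z up.
- cast_block: Loose bare-aluminium casting, about 0.14 kg, bearing block: square foot 44 x 44 mm, 10 mm high, carrying an upright web 22 mm thick (along its x) and 40 mm long (along its y) up to 46 mm, with a dark bore through it along x. From above: a bar on a square. Grip the web across its x, 22 mm. It starts upright on the pad of its own outline. Origin: centre of its underside; z up.
- cast_hex: Loose bare-aluminium casting, about 0.14 kg, hexagonal coupling: upright hexagonal prism 38 mm across flats (one pair of flats faces its +x and -x), 44 mm across corners, 46 mm high, dark bore in the top. Grip it across its x, 38 mm. It starts upright on the pad of its own outline. Origin: centre of its underside; z up.
- cast_cross: Loose bare-aluminium casting, about 0.14 kg, cross-ribbed post: plus-shaped from above, two ribs 42 mm long and 14 mm thick along its x and its y, 46 mm high. Grip it over the rib ends along its x, 42 mm. It starts upright on the pad of its own outline. Origin: centre of its underside; z up.
- pad_hub: Fixed pale wooden pad, round, 58 mm diameter, 8 mm thick, on the wooden board under the casting of the same outline; it never moves and so shows from which place that casting came. The pads lie in a different order each time. Origin: centre of its underside; z up.
- pad_block: Fixed pale wooden pad, square, 56 mm, 8 mm thick, on the wooden board under the casting of the same outline; it never moves and so shows from which place that casting came. The pads lie in a different order each time. Origin: centre of its underside; z up.
- pad_hex: Fixed pale wooden pad, hexagonal, 55 mm across flats, 8 mm thick, on the wooden board under the casting of the same outline; it never moves and so shows from which place that casting came. The pads lie in a different order each time. Origin: centre of its underside; z up.
- pad_cross: Fixed pale wooden pad, plus-shaped, 60 mm long arms 32 mm wide, 8 mm thick, on the wooden board under the casting of the same outline; it never moves and so shows from which place that casting came. The pads lie in a different order each time. Origin: centre of its underside; z up.
- board: Dark wooden fettling board, 78 mm (x) by 300 mm (y), top 20 mm above the bench, with five thin pale fences (tops at 34 mm) marking four places in a row, each with a pad on it, so castings start with the underside at 28 mm. Place centres: x = 0, y = +108, +36, -36, -108 mm. Fixed; may be the nearer or farther rack; y points roughly to the robot's left, within 0.15 rad. Origin: centre of underside.
- tray: Green tray, 78 mm (x) by 300 mm (y), empty at the start: four compartments in a row, 66 by 66 mm inside, floor 12 mm above the bench, lips front and back (tops at 20 mm), plywood dividers (tops at 24 mm). Place centres: x = 0, y = +108, +36, -36, -108 mm. Fixed; may be the nearer or farther rack; y points roughly to the robot's left, within 0.15 rad. Origin: centre of underside.
Mind the look-alikes: they are no part of the job. Leave any pink look-alike of the cast_hex alone. Leave any blue look-alike of the cast_cross alone.

How it is judged:
At the end, for the whole second after the job is handed in: Each casting stands upright (0.12 rad) on the tray floor (within 5 mm), within 15 mm along each tray axis of the centre of the compartment that mirrors its starting place (board y = +108 mm: tray y = -108 mm, and so on), at rest and released (((y of pad_hub in the frame of board between 0.088 and 0.128 m and y of cast_hub in the frame of tray between -0.123 and -0.093 m) or (y of pad_hub in the frame of board between 0.016 and 0.056 m and y of cast_hub in the frame of tray between -0.051 and -0.021 m) or (y of pad_hub in the frame of board between -0.056 and -0.016 m and y of cast_hub in the frame of tray between 0.021 and 0.051 m) or (y of pad_hub in the frame of board between -0.128 and -0.088 m and y of cast_hub in the frame of tray between 0.093 and 0.123 m)) and x of cast_hub in the frame of tray between -0.015 and 0.015 m and z of cast_hub in the frame of tray between 0.007 and 0.017 m and angle between each of cast_hub, cast_block, cast_hex, cast_cross's own z axis and vertical below 0.12 rad and linear speed of each of cast_hub, cast_block, cast_hex, cast_cross below 0.02 m/s and angular speed of each of cast_hub, cast_block, cast_hex, cast_cross below 0.2 rad/s and contact force between the fingers and cast_hub below 0.1 N and ((y of pad_block in the frame of board between 0.088 and 0.128 m and y of cast_block in the frame of tray between -0.123 and -0.093 m) or (y of pad_block in the frame of board between 0.016 and 0.056 m and y of cast_block in the frame of tray between -0.051 and -0.021 m) or (y of pad_block in the frame of board between -0.056 and -0.016 m and y of cast_block in the frame of tray between 0.021 and 0.051 m) or (y of pad_block in the frame of board between -0.128 and -0.088 m and y of cast_block in the frame of tray between 0.093 and 0.123 m)) and x of cast_block in the frame of tray between -0.015 and 0.015 m and z of cast_block in the frame of tray between 0.007 and 0.017 m and contact force between the fingers and cast_block below 0.1 N and ((y of pad_hex in the frame of board between 0.088 and 0.128 m and y of cast_hex in the frame of tray between -0.123 and -0.093 m) or (y of pad_hex in the frame of board between 0.016 and 0.056 m and y of cast_hex in the frame of tray between -0.051 and -0.021 m) or (y of pad_hex in the frame of board between -0.056 and -0.016 m and y of cast_hex in the frame of tray between 0.021 and 0.051 m) or (y of pad_hex in the frame of board between -0.128 and -0.088 m and y of cast_hex in the frame of tray between 0.093 and 0.123 m)) and x of cast_hex in the frame of tray between -0.015 and 0.015 m and z of cast_hex in the frame of tray between 0.007 and 0.017 m and contact force between the fingers and cast_hex below 0.1 N and ((y of pad_cross in the frame of board between 0.088 and 0.128 m and y of cast_cross in the frame of tray between -0.123 and -0.093 m) or (y of pad_cross in the frame of board between 0.016 and 0.056 m and y of cast_cross in the frame of tray between -0.051 and -0.021 m) or (y of pad_cross in the frame of board between -0.056 and -0.016 m and y of cast_cross in the frame of tray between 0.021 and 0.051 m) or (y of pad_cross in the frame of board between -0.128 and -0.088 m and y of cast_cross in the frame of tray between 0.093 and 0.123 m)) and x of cast_cross in the frame of tray between -0.015 and 0.015 m and z of cast_cross in the frame of tray between 0.007 and 0.017 m and contact force between the fingers and cast_cross below 0.1 N); the robot touches nothing.
It also fails if it takes over 102 s, if anything falls off the work surface, if the arm or the gripper's body presses on something with over 40 N, if the wrist force passes 120 N, or if a joint passes its speed limit or range.

## Robot

A 6-joint arm with a two-finger parallel gripper is mounted at the origin on the work surface. World frame = base frame: x ahead of the robot, y to its left, z up, the work surface at z = 0. Lengths are in m, angles in rad, forces in N, time in s.
With the tool pointing down it reaches from about 0.25 to 0.775 m from the base axis. Payload 4 kg.
Tool frame: the origin (TCP) lies at the very end of the fingers, on their centre line; the grasp point (between the pads) lies ctrl.grasp_offset behind it (ctrl.grasp_offset is the distance from the TCP to the grasp point, in m); z points along the fingers, y is the line along which they close (so a half turn about z gives the same grasp; the last joint's range is limited). The gripper opens to 94 mm and grips with 3 to 60 N. Pads are 16 mm wide; open, the fingers measure 119 mm over their backs; the gripper's body (75 mm by 177 mm) begins 78 mm behind the grasp point.
Start: joints at [-1.229, 0.087, 1.371, -0, 1.684, -0.103], TCP at [0.237, -0.497, 0.206] pointing down, gripper open.
Joint ranges: [-3.1, 3.1], [-0.76, 2.03], [0.27, 2.55], [-1.08, 4.22], [0.17, 2.65], [-2.57, 2.57]. Speed limits (rad/s): [2.79, 2.79, 3.14, 3.14, 3.14, 3.14].

## Interface

Orientations are given as a unit quaternion [w, x, y, z].
In Python, from bench import ctrl gives the robot as it stands.
- The arm moves only by the tool play_rows, never from a script. Its argument "moves" is a list of rows, each a list of 6 numbers: the shift along the world's x, y, z normalised to -1 to 1, where 1 is 100 mm, then the turn, a rotation vector about the world's x, y, z normalised to -1 to 1, where 1 is pi rad. In form: [[x, y, z, rx, ry, rz], ...]. A call has 1 to 12 rows; each row is the pose to reach, as a shift and turn from the pose commanded when the call began, turning the shorter way round; what a row does not reach only later rows make up. A row lasts 1/12 s, in which the tool goes at most 41.7 mm and 7.16 degrees, less where a joint would pass 70% of its speed; a pose out of reach is approached as far as the arm can. A call with a number of a shift or a turn outside -1 to 1 is refused whole. A call with a gripper value outside its range is refused whole. "claw" is the gripper's target within -1 to 1 (shut at 1, half-way at 0, fully open at -1), set as the call begins (left out, the last holds). The fingers move at their own pace and stop on an object; "newtons" is the grip in N (left out, the last holds). Time passes only in rows, so rows that repeat a pose let the fingers close. It gives the time, the measured TCP pose, the force, the opening and the grip force at its end, in the units of the state.
- ctrl.read_state(): the state, without advancing time (a new reading comes with each control period).
- ctrl.get_image(name): name is "scene" or "top" or "wrist"; returns a dict with "frame" (480x640x3 uint8, red, green, blue), "depth" (480x640 float32, m along the optical axis (not along the pixel's ray), 0 where there is no reading), "K" (3x3 intrinsics, pixels), "xyz" and "attitude" of the camera in the world. Camera axes: x right, y up, looking along -z (the intrinsics and any distortion apply to the point x, -y, -z); pixel columns grow to the right and rows downward; lengths in m; the calibration is good to about 2 mm. A picture is of the moment at which its call begins.
- ctrl.sign_off(): hands the job in; it is judged then, once.
The state is a dict: "clock": time; "q": joint angles; "qvel": joint speeds; "effort": joint torques, N m; "tcp_pos": TCP position; "ee_rot": TCP orientation; "wrist_force": force on the tool from outside, world axes, zero at the start; "wrist_torque": the same for the moment, N m; "width": opening from 0.0 (shut) to 1.0 (fully open); "gripper_force": force on a finger pad.
Only numpy, scipy, OpenCV 4.12 (cv2) and the standard library are available. Lean on these libraries where they do the work, as an engineer would, in place of code of your own. Each camera call takes 0.05 s, during which the arm holds its last target. There are 200 camera calls.

## Working session

There is one attempt and no reset: what is moved stays moved. The work goes in short steps, Python scripts to look and compute and a tool call to move; the robot and the scene stay as the last step left them, time stands still between calls to the robot, and variables do not carry over. Pictures are saved under pics/ and viewed, at most 14 in all, crops included, and the job is handed in when it is done.

Besides the shell and the picture viewer there is one more tool, called by a JSON object that holds its "api" and its "payload". play_rows: Moves the arm, as the interface text tells. Its arguments: {"type":"object","properties":{"moves":{"type":"array"},"claw":{"type":"number"},"newtons":{"type":"number"}},"required":["moves"]}

```bash
mkdir -p pics; ls; python3 - <<'E'
from bench import ctrl
import cv2,numpy as np
print(ctrl.grasp_offset, ctrl.read_state())
for n in ["scene","top"]:
    im=ctrl.get_image(n); cv2.imwrite(f"pics/{n}0.png",im["frame"][:,:,::-1]); np.savez(f"{n}0.npz",**im)
    print(n,im["K"],im["xyz"],im["attitude"])
E
```

```text
pics
0.0188 {'clock': 0.0, 'q': array([-1.22911961e+00,  8.79388072e-02,  1.37221964e+00, -1.93441819e-05,
        1.68363117e+00, -1.03099962e-01]), 'qvel': array([-0.00126433, -0.00029262, -0.00025757, -0.00139668, -0.00014398,
        0.00198476]), 'effort': array([ 1.15362087e-03, -3.40173805e+01, -3.02429545e+01,  7.17543438e-02,
        3.28871305e-02, -1.82143967e-04]), 'tcp_pos': array([ 0.23644486, -0.49597106,  0.20433061]), 'ee_rot': array([-1.08953391e-03,  9.75373109e-01,  2.20558588e-01, -1.40269305e-04]), 'wrist_force': array([ 0.3012564 ,  0.21749004, -0.31020015]), 'wrist_torque': array([ 0.02739348, -0.00340509, -0.01736391]), 'gripper_force': 0.0, 'width': 1.0014373861001091}
scene [[621.88422611   0.         324.2981599 ]
 [  0.         621.88422611 245.31764307]
 [  0.           0.           1.        ]] [1.01152773 0.58623269 0.55200808] [0.28222229 0.13056487 0.42941986 0.84788087]
top [[490.20326072   0.         317.47221388]
 [  0.         490.20326072 221.94560242]
 [  0.           0.           1.        ]] [0.50741754 0.01880614 0.80674364] [-0.70367381 -0.03489527  0.03752762  0.70867282]
```

View pics/scene0.png

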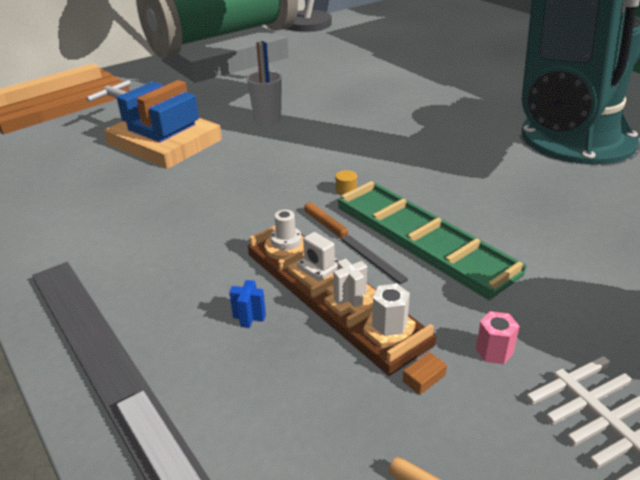

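View pics/top0.png

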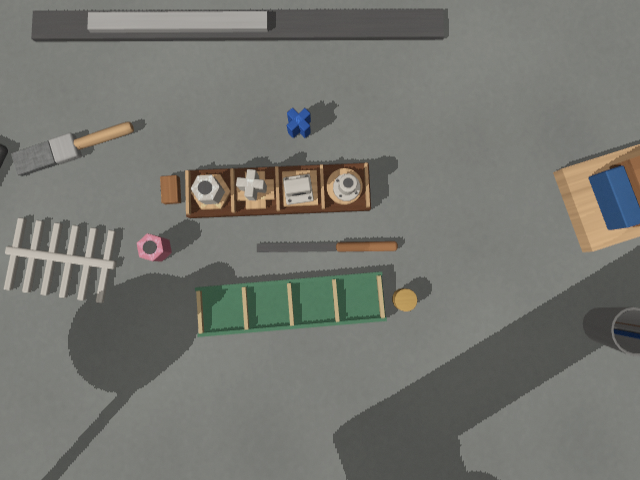

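The top view has the image up as +x and left as +y. The board is the far rack at row ~190, with hex (205,188), cross (252,187), block (297,188) and hub (347,184) from left to right. The tray is the near rack at row ~305. The pink hex (151,247) and blue cross (298,122) are decoys. Next I measure poses.

```bash
cat > h.py <<'E'
import numpy as np,cv2
from scipy.spatial.transform import Rotation as R
def cam(im):
    q=np.array(im["attitude"]); return R.from_quat(q[[1,2,3,0]]).as_matrix(),np.array(im["xyz"]),np.array(im["K"])
def ray(im,uv,z):
    M,t,K=cam(im); uv=np.atleast_2d(uv).astype(float)
    d=np.c_[(uv[:,0]-K[0,2])/K[0,0],-(uv[:,1]-K[1,2])/K[1,1],-np.ones(len(uv))]@M.T
    return t+d*((z-t[2])/d[:,2])[:,None]
def cloud(im):
    M,t,K=cam(im); v,u=np.mgrid[:480,:640]; D=im["depth"]
    p=np.stack([(u-K[0,2])/K[0,0]*D,-(v-K[1,2])/K[1,1]*D,-D],-1)@M.T+t
    p[D==0]=np.nan; return p
def rect(p):
    (c,s,a)=cv2.minAreaRect((p[:,:2]*1000).astype(np.float32)); return np.round(c,1),np.round(s,1),round(a,1)
E
python3 - <<'E'
from h import *
im=dict(np.load("top0.npz")); f=im["frame"]; P=cloud(im); z=P[...,2]
hsv=cv2.cvtColor(f,cv2.COLOR_RGB2HSV)
print("bench z",np.nanmedian(z[330:360,250:300]),"tray floor",np.nanmedian(z[295:315,255:280]))
def big(m):
    n,l,s,c=cv2.connectedComponentsWithStats(m.astype(np.uint8)); return l==1+np.argmax(s[1:,4])
g=cv2.inRange(hsv,(60,80,30),(90,255,255))>0; g=big(g)
v,u=np.nonzero(g)
print("tray ray@.02",rect(ray(im,np.c_[u,v],.02)[:,:3]))
# board: brown mask
b=np.zeros(g.shape,bool); b[150:230,180:380]=True
bm=big(b&(hsv[...,1]>60)&((hsv[...,0]<25)|(hsv[...,0]>170)))
v,u=np.nonzero(bm); print("board@.027",rect(ray(im,np.c_[u,v],.020)))
for nm,(a,c) in dict(hex=(187,232),cross=(234,276),block=(279,321),hub=(324,367)).items():
    m=np.zeros(g.shape,bool); m[155:220,a:c]=True
    m&=(z>.066)&(z<.085); m=big(m)
    v,u=np.nonzero(m); w=ray(im,np.c_[u,v],.074)
    print(nm,m.sum(),np.nanmedian(z[m]),"rect",rect(w),"mean",np.round(w.mean(0)*1000,1)[:2])
x=f[145:225,170:380]; cv2.imwrite("pics/crop.png",cv2.resize(x,None,fx=3.8,fy=3.8,interpolation=2)[...,::-1])
E
```

```text
bench z -0.001024069512693404 tray floor 0.011103675790528844
tray ray@.02 (array([458.3,  60.2]), array([ 75.7, 297.2]), 4.4)
board@.027 (array([641.1,  80.5]), array([ 79.5, 299.7]), 2.1)
hex 568 0.07318664998287888 rect (array([636.3, 185.5]), array([42.4, 38.3]), 89.6) mean [636.8 185.5]
cross 435 0.07284689711259407 rect (array([643.9, 117.9]), array([37.8, 36.8]), 40.7) mean [643.8 117.8]
block 381 0.07245829246990587 rect (array([639.7,  46.3]), array([23. , 39.6]), 7.9) mean [640.   46.2]
hub 257 0.07292415685720965 rect (array([642.6, -30.2]), array([25.8, 26.2]), 89.3) mean [642.6 -30.3]
```

View pics/crop.png

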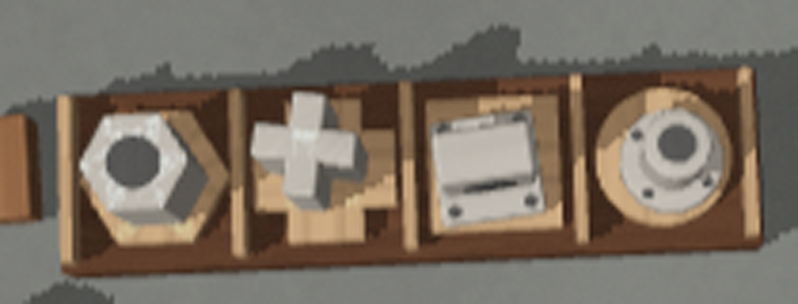

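The crop confirms hex flats facing ±x, the cross ribs turned about -4°, the block web bar along the row with its thickness axis at +8°, and the round hub. Mirror targets in the tray:
- hub at (450, 168)
- block at (455.5, 96)
- cross at (461, 24)
- hex at (466.6, -47.5)

I go to the hub first.

{"api": "play_rows", "payload": {"moves": [[0.4, 0.46, -0.07, 0, 0, 0.037], [0.81, 0.93, -0.15, 0, 0, 0.074], [0.81, 0.93, -0.15, 0, 0, 0.074], [0.81, 0.93, -0.15, 0, 0, 0.074], [0.81, 0.93, -0.15, 0, 0, 0.074]], "claw": -1, "newtons": 25}}

```text
clock: 0.52
tcp_pos: [0.3186, -0.4018, 0.1898]
ee_rot: [-0.001, 0.943, 0.334, -0.0]
wrist_force: [0.2, 0.1, 0.0]
width: 0.996
gripper_force: 0.0
```

{"api": "play_rows", "payload": {"moves": [[0.4, 0.46, -0.07, 0, 0, 0.037], [0.81, 0.93, -0.15, 0, 0, 0.074], [0.81, 0.93, -0.15, 0, 0, 0.074], [0.81, 0.93, -0.15, 0, 0, 0.074], [0.81, 0.93, -0.15, 0, 0, 0.074]]}}

```text
clock: 0.93
tcp_pos: [0.3989, -0.3101, 0.175]
ee_rot: [-0.0, 0.898, 0.44, -0.001]
wrist_force: [-0.2, 0.1, -0.2]
width: 0.999
gripper_force: 0.0
```

{"api": "play_rows", "payload": {"moves": [[0.4, 0.46, -0.07, 0, 0, 0.037], [0.81, 0.93, -0.15, 0, 0, 0.074], [0.81, 0.93, -0.15, 0, 0, 0.074], [0.81, 0.93, -0.15, 0, 0, 0.074], [0.81, 0.93, -0.15, 0, 0, 0.074]]}}

```text
clock: 1.35
tcp_pos: [0.4796, -0.2182, 0.1601]
ee_rot: [-0.0, 0.841, 0.541, -0.001]
wrist_force: [-0.3, 0.7, 0.5]
width: 0.996
gripper_force: 0.0
```

{"api": "play_rows", "payload": {"moves": [[0.4, 0.46, -0.07, 0, 0, 0.037], [0.81, 0.93, -0.15, 0, 0, 0.074], [0.81, 0.93, -0.15, 0, 0, 0.074], [0.81, 0.93, -0.15, 0, 0, 0.074], [0.81, 0.93, -0.15, 0, 0, 0.074]]}}

```text
clock: 1.77
tcp_pos: [0.5605, -0.126, 0.145]
ee_rot: [-0.0, 0.773, 0.634, -0.001]
wrist_force: [1.3, -0.6, -0.2]
width: 0.998
gripper_force: 0.0
```

{"api": "play_rows", "payload": {"moves": [[0.4, 0.46, -0.07, 0, 0, 0.037], [0.81, 0.93, -0.15, 0, 0, 0.074], [0.81, 0.93, -0.15, 0, 0, 0.074], [0.81, 0.93, -0.15, 0, 0, 0.074], [0.81, 0.93, -0.15, 0, 0, 0.074], [0.81, 0.93, -0.15, 0, 0, 0.074], [0.81, 0.93, -0.15, 0, 0, 0.074]]}}

```text
clock: 2.35
tcp_pos: [0.641, -0.0344, 0.1313]
ee_rot: [0.001, 0.695, 0.719, -0.0]
wrist_force: [0.4, 0.1, -0.5]
width: 1.001
gripper_force: 0.0
```

{"api": "play_rows", "payload": {"moves": [[0.02, 0.04, -0.2, 0, 0, 0], [0.02, 0.04, -0.4, 0, 0, 0], [0.02, 0.04, -0.6, 0, 0, 0], [0.02, 0.04, -0.78, 0, 0, 0], [0.02, 0.04, -0.87, 0, 0, 0], [0.02, 0.04, -0.87, 0, 0, 0], [0.02, 0.04, -0.87, 0, 0, 0]]}}

```text
clock: 2.93
tcp_pos: [0.6434, -0.0287, 0.0441]
ee_rot: [0.0, 0.695, 0.719, 0.0]
wrist_force: [-0.1, -0.9, 0.7]
width: 1.001
gripper_force: 0.0
```

{"api": "play_rows", "payload": {"moves": [[0, 0, 0, 0, 0, 0], [0, 0, 0, 0, 0, 0], [0, 0, 0, 0, 0, 0], [0, 0, 0, 0, 0, 0], [0, 0, 0, 0, 0, 0], [0, 0, 0, 0, 0, 0], [0, 0, 0, 0, 0, 0], [0, 0, 0, 0, 0, 0]], "claw": 1, "newtons": 25}}

```text
clock: 3.6
tcp_pos: [0.6436, -0.0274, 0.0435]
ee_rot: [-0.0, 0.694, 0.72, -0.0]
wrist_force: [-0.7, -0.4, 0.5]
width: 0.473
gripper_force: 0.0
```

{"api": "play_rows", "payload": {"moves": [[0, -0.03, 0, 0, 0, 0], [0, -0.03, 0, 0, 0, 0], [0, -0.03, 0, 0, 0, 0], [0, -0.03, 0, 0, 0, 0], [0, -0.03, 0, 0, 0, 0], [0, -0.03, 0, 0, 0, 0], [0, -0.03, 0, 0, 0, 0]]}}

```text
clock: 4.18
tcp_pos: [0.6436, -0.0306, 0.0434]
ee_rot: [0.0, 0.694, 0.72, -0.0]
wrist_force: [0.1, -0.7, -0.7]
width: 0.296
gripper_force: 25.0
```

{"api": "play_rows", "payload": {"moves": [[0, 0, 0.1, 0, 0, 0], [0, 0, 0.3, 0, 0, 0], [0, 0, 0.5, 0, 0, 0], [0, 0, 0.7, 0, 0, 0], [0, 0, 0.85, 0, 0, 0], [0, 0, 0.85, 0, 0, 0]]}}

```text
clock: 4.68
tcp_pos: [0.6461, -0.0305, 0.1339]
ee_rot: [0.003, 0.694, 0.72, 0.003]
wrist_force: [-0.1, 0.2, -0.7]
width: 0.295
gripper_force: 25.0
```

{"api": "play_rows", "payload": {"moves": [[-0.1, 0.1, 0, 0, 0, 0], [-0.3, 0.3, 0, 0, 0, 0], [-0.5, 0.5, 0, 0, 0, 0.007], [-0.7, 0.7, 0, 0, 0, 0.007], [-0.85, 0.88, 0, 0, 0, 0.007], [-0.97, 0.99, 0, 0, 0, 0.007], [-0.97, 0.99, 0, 0, 0, 0.007]]}}

```text
clock: 5.27
tcp_pos: [0.5439, 0.071, 0.1277]
ee_rot: [-0.001, 0.685, 0.729, -0.0]
wrist_force: [-0.4, -0.3, -1.1]
width: 0.292
gripper_force: 25.0
```

{"api": "play_rows", "payload": {"moves": [[-0.1, 0.1, 0, 0, 0, 0], [-0.3, 0.3, 0, 0, 0, 0], [-0.5, 0.5, 0, 0, 0, 0.007], [-0.7, 0.7, 0, 0, 0, 0.007], [-0.85, 0.88, 0, 0, 0, 0.007], [-0.97, 0.99, 0, 0, 0, 0.007], [-0.97, 0.99, 0, 0, 0, 0.007], [-0.97, 0.99, 0, 0, 0, 0.007]]}}

```text
clock: 5.93
tcp_pos: [0.4496, 0.1676, 0.1284]
ee_rot: [0.0, 0.678, 0.735, -0.0]
wrist_force: [1.3, -0.1, -1.1]
width: 0.296
gripper_force: 25.0
```

{"api": "play_rows", "payload": {"moves": [[0, 0, -0.2, 0, 0, 0], [0, 0, -0.4, 0, 0, 0], [0, 0, -0.6, 0, 0, 0], [0, 0, -0.78, 0, 0, 0], [0, 0, -0.88, 0, 0, 0], [0, 0, -0.95, 0, 0, 0], [0, 0, -0.99, 0, 0, 0], [0, 0, -1, 0, 0, 0], [0, 0, -1, 0, 0, 0]]}}

```text
clock: 6.68
tcp_pos: [0.4504, 0.1674, 0.029]
ee_rot: [0.0, 0.678, 0.735, 0.0]
wrist_force: [0.3, 0.0, -1.6]
width: 0.294
gripper_force: 25.0
```

{"api": "play_rows", "payload": {"moves": [[0, 0, -0.015, 0, 0, 0], [0, 0, -0.015, 0, 0, 0], [0, 0, -0.015, 0, 0, 0]]}}

```text
clock: 6.93
tcp_pos: [0.4501, 0.1677, 0.0277]
ee_rot: [0.0, 0.678, 0.735, 0.001]
wrist_force: [-0.2, -0.1, -1.2]
width: 0.292
gripper_force: 25.0
```

{"api": "play_rows", "payload": {"moves": [[0, 0, 0, 0, 0, 0], [0, 0, 0, 0, 0, 0], [0, 0, 0, 0, 0, 0], [0, 0, 0, 0, 0, 0], [0, 0, 0, 0, 0, 0], [0, 0, 0, 0, 0, 0]], "claw": -1}}

```text
clock: 7.43
tcp_pos: [0.4497, 0.1675, 0.0271]
ee_rot: [0.0, 0.678, 0.735, 0.0]
wrist_force: [-0.0, 0.4, -0.0]
width: 0.684
gripper_force: 0.0
```

{"api": "play_rows", "payload": {"moves": [[0, 0, 0.1, 0, 0, 0], [0, 0, 0.3, 0, 0, 0], [0, 0, 0.5, 0, 0, 0], [0, 0, 0.7, 0, 0, 0], [0, 0, 0.9, 0, 0, 0], [0, 0, 1, 0, 0, 0], [0, 0, 1, 0, 0, 0]]}}

```text
clock: 8.02
tcp_pos: [0.4516, 0.168, 0.1306]
ee_rot: [0.002, 0.678, 0.735, 0.003]
wrist_force: [1.1, -0.3, 0.6]
width: 1.001
gripper_force: 0.0
```

{"api": "play_rows", "payload": {"moves": [[0.3, -0.2, 0, 0, 0, 0.009], [0.6, -0.4, 0, 0, 0, 0.009], [0.95, -0.61, 0, 0, 0, 0.009], [0.95, -0.61, 0, 0, 0, 0.009]]}}

```text
clock: 8.35
tcp_pos: [0.5483, 0.1026, 0.1243]
ee_rot: [0.001, 0.669, 0.743, -0.001]
wrist_force: [0.1, 0.1, -0.4]
width: 0.999
gripper_force: 0.0
```

{"api": "play_rows", "payload": {"moves": [[0.3, -0.2, 0, 0, 0, 0.009], [0.6, -0.4, 0, 0, 0, 0.009], [0.8, -0.53, 0, 0, 0, 0.009], [0.95, -0.61, 0, 0, 0, 0.009], [0.95, -0.61, 0, 0, 0, 0.009], [0.95, -0.61, 0, 0, 0, 0.009]]}}

```text
clock: 8.85
tcp_pos: [0.6388, 0.0454, 0.1251]
ee_rot: [-0.001, 0.657, 0.754, -0.001]
wrist_force: [-0.3, -0.1, -1.0]
width: 0.995
gripper_force: 0.0
```

{"api": "play_rows", "payload": {"moves": [[0.01, 0.01, -0.2, 0, 0, 0], [0.01, 0.01, -0.4, 0, 0, 0], [0.01, 0.01, -0.6, 0, 0, 0], [0.01, 0.01, -0.75, 0, 0, 0], [0.01, 0.01, -0.81, 0, 0, 0], [0.01, 0.01, -0.81, 0, 0, 0]]}}

```text
clock: 9.35
tcp_pos: [0.6379, 0.0475, 0.0436]
ee_rot: [-0.002, 0.657, 0.754, -0.002]
wrist_force: [0.1, -0.7, 0.3]
width: 1.002
gripper_force: 0.0
```

{"api": "play_rows", "payload": {"moves": [[0, 0, 0, 0, 0, 0], [0, 0, 0, 0, 0, 0], [0, 0, 0, 0, 0, 0], [0, 0, 0, 0, 0, 0], [0, 0, 0, 0, 0, 0], [0, 0, 0, 0, 0, 0], [0, 0, 0, 0, 0, 0], [0, 0, 0, 0, 0, 0], [0, 0, 0, 0, 0, 0], [0, 0, 0, 0, 0, 0], [0, 0, 0, 0, 0, 0], [0, 0, 0, 0, 0, 0]], "claw": 1}}

```text
clock: 10.35
tcp_pos: [0.6406, 0.0465, 0.0459]
ee_rot: [-0.0, 0.657, 0.754, -0.0]
wrist_force: [-0.2, 0.3, -0.6]
width: 0.234
gripper_force: 25.0
```

{"api": "play_rows", "payload": {"moves": [[0, 0, 0, 0, 0, 0], [0, 0, 0, 0, 0, 0]]}}

```text
clock: 10.52
tcp_pos: [0.6406, 0.0465, 0.0459]
ee_rot: [-0.0, 0.657, 0.754, -0.0]
wrist_force: [-0.7, -0.3, -0.3]
width: 0.232
gripper_force: 25.0
```

{"api": "play_rows", "payload": {"moves": [[0, 0, 0.1, 0, 0, 0], [0, 0, 0.3, 0, 0, 0], [0, 0, 0.5, 0, 0, 0], [0, 0, 0.7, 0, 0, 0], [0, 0, 0.82, 0, 0, 0], [0, 0, 0.82, 0, 0, 0]]}}

```text
clock: 11.02
tcp_pos: [0.6428, 0.0465, 0.1325]
ee_rot: [0.003, 0.657, 0.754, 0.002]
wrist_force: [0.4, -1.0, -0.7]
width: 0.229
gripper_force: 25.0
```

{"api": "play_rows", "payload": {"moves": [[-0.1, 0.02, 0, 0, 0, 0], [-0.3, 0.08, 0, 0, 0, 0], [-0.5, 0.13, 0, 0, 0, -0.01], [-0.7, 0.18, 0, 0, 0, -0.01], [-0.85, 0.22, 0, 0, 0, -0.01], [-0.92, 0.25, 0, 0, 0, -0.01], [-0.92, 0.25, 0, 0, 0, -0.01]]}}

```text
clock: 11.6
tcp_pos: [0.5471, 0.0721, 0.1272]
ee_rot: [-0.001, 0.669, 0.744, -0.0]
wrist_force: [0.5, -0.1, -2.5]
width: 0.235
gripper_force: 25.0
```

{"api": "play_rows", "payload": {"moves": [[-0.1, 0.02, 0, 0, 0, 0], [-0.3, 0.08, 0, 0, 0, 0], [-0.5, 0.13, 0, 0, 0, -0.01], [-0.7, 0.18, 0, 0, 0, -0.01], [-0.85, 0.22, 0, 0, 0, -0.01], [-0.93, 0.25, 0, 0, 0, -0.01], [-0.93, 0.25, 0, 0, 0, -0.01], [-0.93, 0.25, 0, 0, 0, -0.01]]}}

```text
clock: 12.27
tcp_pos: [0.4562, 0.0964, 0.1282]
ee_rot: [0.001, 0.68, 0.733, 0.0]
wrist_force: [0.8, -0.3, -1.6]
width: 0.228
gripper_force: 25.0
```

{"api": "play_rows", "payload": {"moves": [[0, 0, -0.2, 0, 0, 0], [0, 0, -0.4, 0, 0, 0], [0, 0, -0.6, 0, 0, 0], [0, 0, -0.78, 0, 0, 0], [0, 0, -0.88, 0, 0, 0], [0, 0, -0.95, 0, 0, 0], [0, 0, -0.98, 0, 0, 0], [0, 0, -0.985, 0, 0, 0], [0, 0, -0.985, 0, 0, 0], [0, 0, -0.985, 0, 0, 0]]}}

```text
clock: 13.1
tcp_pos: [0.4567, 0.0965, 0.0304]
ee_rot: [0.001, 0.68, 0.733, 0.001]
wrist_force: [0.7, -0.9, -1.5]
width: 0.233
gripper_force: 25.0
```

{"api": "play_rows", "payload": {"moves": [[0, 0, -0.01, 0, 0, 0], [0, 0, -0.01, 0, 0, 0]]}}

```text
clock: 13.27
tcp_pos: [0.4566, 0.0966, 0.0299]
ee_rot: [0.001, 0.68, 0.733, 0.001]
wrist_force: [-1.2, 0.2, 3.3]
width: 0.233
gripper_force: 25.0
```

{"api": "play_rows", "payload": {"moves": [[0, 0, 0, 0, 0, 0], [0, 0, 0, 0, 0, 0], [0, 0, 0, 0, 0, 0], [0, 0, 0, 0, 0, 0], [0, 0, 0, 0, 0, 0], [0, 0, 0, 0, 0, 0]], "claw": -1}}

```text
clock: 13.77
tcp_pos: [0.4555, 0.0965, 0.0284]
ee_rot: [-0.0, 0.68, 0.733, -0.0]
wrist_force: [0.5, 1.2, -0.1]
width: 0.623
gripper_force: 0.0
```

{"api": "play_rows", "payload": {"moves": [[0, 0, 0.1, 0, 0, 0], [0, 0, 0.3, 0, 0, 0], [0, 0, 0.5, 0, 0, 0], [0, 0, 0.7, 0, 0, 0], [0, 0, 0.9, 0, 0, 0], [0, 0, 1, 0, 0, 0], [0, 0, 1, 0, 0, 0]]}}

```text
clock: 14.35
tcp_pos: [0.4576, 0.0967, 0.132]
ee_rot: [0.002, 0.68, 0.733, 0.002]
wrist_force: [0.7, -0.6, 0.2]
width: 1.0
gripper_force: 0.0
```

{"api": "play_rows", "payload": {"moves": [[0.3, 0.04, 0, 0, 0, -0.008], [0.6, 0.08, 0, 0, 0, -0.016], [0.93, 0.11, 0, 0, 0, -0.024], [0.93, 0.11, 0, 0, 0, -0.024]]}}

```text
clock: 14.68
tcp_pos: [0.5519, 0.1075, 0.1251]
ee_rot: [-0.001, 0.708, 0.706, -0.001]
wrist_force: [-0.4, 1.0, -0.1]
width: 0.999
gripper_force: 0.0
```

{"api": "play_rows", "payload": {"moves": [[0.3, 0.04, 0, 0, 0, -0.008], [0.6, 0.08, 0, 0, 0, -0.016], [0.8, 0.1, 0, 0, 0, -0.024], [0.94, 0.11, 0, 0, 0, -0.024], [0.94, 0.11, 0, 0, 0, -0.024], [0.94, 0.11, 0, 0, 0, -0.024], [0.94, 0.11, 0, 0, 0, -0.024]]}}

```text
clock: 15.27
tcp_pos: [0.6414, 0.1184, 0.1276]
ee_rot: [-0.001, 0.734, 0.68, -0.001]
wrist_force: [-0.1, 0.5, -0.0]
width: 1.003
gripper_force: 0.0
```

```bash
python3 - <<'E'
from h import *
from bench import ctrl
for n in ["wrist","scene"]:
    im=ctrl.get_image(n); cv2.imwrite(f"pics/{n}1.png",im["frame"][:,:,::-1])
print(ctrl.read_state()["tcp_pos"])
E
```

```text
[0.64154266 0.11849518 0.12846644]
```

View pics/wrist1.png

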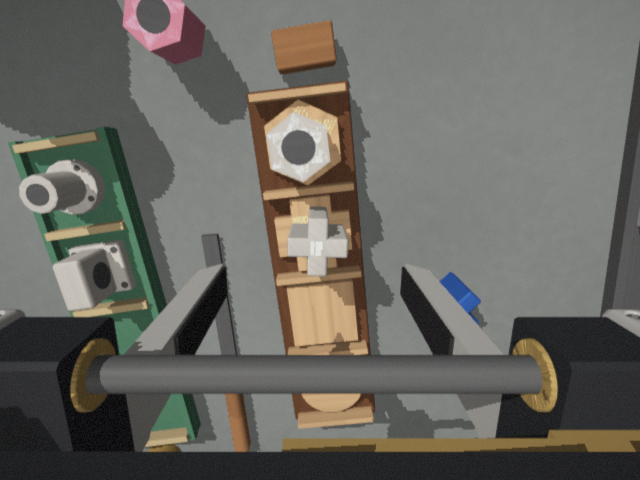

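View pics/scene1.png

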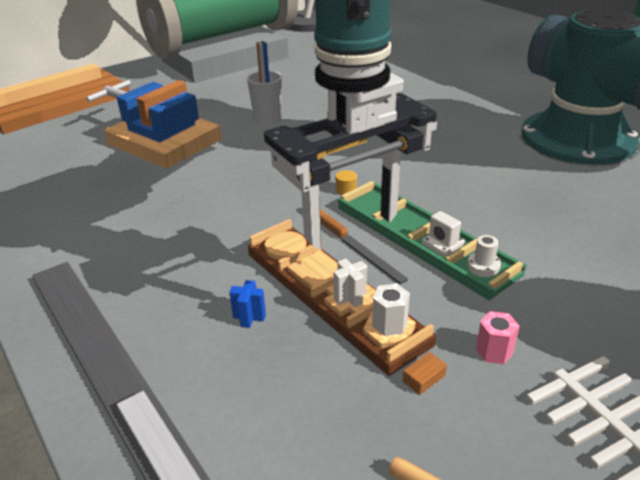

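The scene and wrist views show the hub and block upright in the two left tray compartments. The cross, near (318,240) in the wrist view, is aligned with the jaws, so I grip it.

{"api": "play_rows", "payload": {"moves": [[0.02, 0, -0.2, 0, 0, 0], [0.02, 0, -0.4, 0, 0, 0], [0.02, 0, -0.6, 0, 0, 0], [0.02, 0, -0.77, 0, 0, 0], [0.02, 0, -0.84, 0, 0, 0], [0.02, 0, -0.84, 0, 0, 0], [0.02, 0, -0.84, 0, 0, 0]]}}

```text
clock: 15.95
tcp_pos: [0.6444, 0.1185, 0.045]
ee_rot: [0.0, 0.734, 0.68, 0.0]
wrist_force: [0.3, -0.6, -1.4]
width: 1.0
gripper_force: 0.0
```

{"api": "play_rows", "payload": {"moves": [[0, 0, 0, 0, 0, 0], [0, 0, 0, 0, 0, 0], [0, 0, 0, 0, 0, 0], [0, 0, 0, 0, 0, 0], [0, 0, 0, 0, 0, 0], [0, 0, 0, 0, 0, 0], [0, 0, 0, 0, 0, 0], [0, 0, 0, 0, 0, 0], [0, 0, 0, 0, 0, 0], [0, 0, 0, 0, 0, 0], [0, 0, 0, 0, 0, 0]], "claw": 1}}

```text
clock: 16.87
tcp_pos: [0.6445, 0.1185, 0.0444]
ee_rot: [-0.0, 0.734, 0.679, -0.0]
wrist_force: [-1.5, -0.4, 0.2]
width: 0.447
gripper_force: 25.0
```

{"api": "play_rows", "payload": {"moves": [[0, 0, 0.1, 0, 0, 0], [0, 0, 0.3, 0, 0, 0], [0, 0, 0.5, 0, 0, 0], [0, 0, 0.7, 0, 0, 0], [0, 0, 0.85, 0, 0, 0], [0, 0, 0.85, 0, 0, 0], [0, 0, 0.85, 0, 0, 0]]}}

```text
clock: 17.45
tcp_pos: [0.6454, 0.1186, 0.1309]
ee_rot: [0.001, 0.734, 0.679, 0.001]
wrist_force: [-0.6, -0.5, -2.3]
width: 0.444
gripper_force: 25.0
```

{"api": "play_rows", "payload": {"moves": [[-0.1, -0.05, 0, 0, 0, 0], [-0.3, -0.15, 0, 0, 0, 0.012], [-0.5, -0.25, 0, 0, 0, 0.024], [-0.7, -0.35, 0, 0, 0, 0.024], [-0.85, -0.43, 0, 0, 0, 0.024], [-0.92, -0.47, 0, 0, 0, 0.024], [-0.92, -0.47, 0, 0, 0, 0.024]]}}

```text
clock: 18.03
tcp_pos: [0.5508, 0.0709, 0.1282]
ee_rot: [-0.001, 0.708, 0.706, -0.001]
wrist_force: [-0.2, 0.6, -1.1]
width: 0.444
gripper_force: 25.0
```

{"api": "play_rows", "payload": {"moves": [[-0.1, -0.05, 0, 0, 0, 0], [-0.3, -0.15, 0, 0, 0, 0.012], [-0.5, -0.25, 0, 0, 0, 0.024], [-0.7, -0.35, 0, 0, 0, 0.024], [-0.85, -0.43, 0, 0, 0, 0.024], [-0.92, -0.47, 0, 0, 0, 0.024], [-0.92, -0.47, 0, 0, 0, 0.024], [-0.92, -0.47, 0, 0, 0, 0.024]]}}

```text
clock: 18.7
tcp_pos: [0.4615, 0.0247, 0.1295]
ee_rot: [0.0, 0.681, 0.733, 0.001]
wrist_force: [-0.2, -0.0, -1.2]
width: 0.447
gripper_force: 25.0
```

{"api": "play_rows", "payload": {"moves": [[0, 0, -0.2, 0, 0, 0], [0, 0, -0.4, 0, 0, 0], [0, 0, -0.6, 0, 0, 0], [0, 0, -0.78, 0, 0, 0], [0, 0, -0.88, 0, 0, 0], [0, 0, -0.95, 0, 0, 0], [0, 0, -0.98, 0, 0, 0], [0, 0, -1, 0, 0, 0], [0, 0, -1, 0, 0, 0], [0, 0, -1, 0, 0, 0]]}}

```text
clock: 19.53
tcp_pos: [0.4615, 0.0245, 0.0305]
ee_rot: [0.001, 0.68, 0.733, 0.001]
wrist_force: [0.1, -0.1, -1.8]
width: 0.447
gripper_force: 25.0
```

{"api": "play_rows", "payload": {"moves": [[0, 0, -0.02, 0, 0, 0], [0, 0, -0.02, 0, 0, 0], [0, 0, -0.02, 0, 0, 0]]}}

```text
clock: 19.78
tcp_pos: [0.4616, 0.0244, 0.0284]
ee_rot: [0.001, 0.68, 0.733, 0.001]
wrist_force: [0.4, 0.5, 0.1]
width: 0.447
gripper_force: 25.0
```

{"api": "play_rows", "payload": {"moves": [[0, 0, 0, 0, 0, 0], [0, 0, 0, 0, 0, 0], [0, 0, 0, 0, 0, 0], [0, 0, 0, 0, 0, 0], [0, 0, 0, 0, 0, 0], [0, 0, 0, 0, 0, 0]], "claw": -1}}

```text
clock: 20.28
tcp_pos: [0.4606, 0.0245, 0.0275]
ee_rot: [-0.0, 0.68, 0.733, -0.0]
wrist_force: [0.3, 0.4, 0.3]
width: 0.834
gripper_force: 0.0
```

{"api": "play_rows", "payload": {"moves": [[0, 0, 0.1, 0, 0, 0], [0, 0, 0.3, 0, 0, 0], [0, 0, 0.5, 0, 0, 0], [0, 0, 0.7, 0, 0, 0], [0, 0, 0.9, 0, 0, 0], [0, 0, 1, 0, 0, 0], [0, 0, 1, 0, 0, 0]]}}

```text
clock: 20.87
tcp_pos: [0.4626, 0.0244, 0.131]
ee_rot: [0.003, 0.68, 0.733, 0.002]
wrist_force: [-0.4, 0.5, 0.1]
width: 0.999
gripper_force: 0.0
```

{"api": "play_rows", "payload": {"moves": [[0.25, 0.24, 0, 0, 0, -0.01], [0.5, 0.47, 0, 0, 0, -0.013], [0.7, 0.65, 0, 0, 0, -0.013], [0.87, 0.8, 0, 0, 0, -0.013], [0.87, 0.8, 0, 0, 0, -0.013]]}}

```text
clock: 21.28
tcp_pos: [0.549, 0.1068, 0.1254]
ee_rot: [-0.001, 0.694, 0.72, -0.0]
wrist_force: [0.1, -0.7, 1.1]
width: 1.002
gripper_force: 0.0
```

{"api": "play_rows", "payload": {"moves": [[0.25, 0.24, 0, 0, 0, -0.01], [0.5, 0.47, 0, 0, 0, -0.013], [0.7, 0.65, 0, 0, 0, -0.013], [0.88, 0.81, 0, 0, 0, -0.013], [0.88, 0.81, 0, 0, 0, -0.013], [0.88, 0.81, 0, 0, 0, -0.013], [0.88, 0.81, 0, 0, 0, -0.013]]}}

```text
clock: 21.87
tcp_pos: [0.6345, 0.1845, 0.1265]
ee_rot: [-0.0, 0.71, 0.704, -0.001]
wrist_force: [-0.3, 0.6, -0.9]
width: 0.999
gripper_force: 0.0
```

{"api": "play_rows", "payload": {"moves": [[0.02, 0.01, -0.2, 0, 0, 0], [0.02, 0.01, -0.4, 0, 0, 0], [0.02, 0.01, -0.6, 0, 0, 0], [0.02, 0.01, -0.77, 0, 0, 0], [0.02, 0.01, -0.83, 0, 0, 0], [0.02, 0.01, -0.83, 0, 0, 0], [0.02, 0.01, -0.83, 0, 0, 0]]}}

```text
clock: 22.45
tcp_pos: [0.6374, 0.1858, 0.0452]
ee_rot: [0.0, 0.71, 0.704, 0.0]
wrist_force: [0.8, -0.5, 0.8]
width: 1.003
gripper_force: 0.0
```

{"api": "play_rows", "payload": {"moves": [[0, 0, 0, 0, 0, 0], [0, 0, 0, 0, 0, 0], [0, 0, 0, 0, 0, 0], [0, 0, 0, 0, 0, 0], [0, 0, 0, 0, 0, 0], [0, 0, 0, 0, 0, 0], [0, 0, 0, 0, 0, 0], [0, 0, 0, 0, 0, 0], [0, 0, 0, 0, 0, 0], [0, 0, 0, 0, 0, 0], [0, 0, 0, 0, 0, 0], [0, 0, 0, 0, 0, 0]], "claw": 1}}

```text
clock: 23.45
tcp_pos: [0.6375, 0.1866, 0.0444]
ee_rot: [-0.0, 0.71, 0.704, -0.0]
wrist_force: [-0.3, 0.5, 0.3]
width: 0.407
gripper_force: 24.5
```

{"api": "play_rows", "payload": {"moves": [[0, 0, 0.1, 0, 0, 0], [0, 0, 0.3, 0, 0, 0], [0, 0, 0.5, 0, 0, 0], [0, 0, 0.7, 0, 0, 0], [0, 0, 0.85, 0, 0, 0], [0, 0, 0.85, 0, 0, 0], [0, 0, 0.85, 0, 0, 0]]}}

```text
clock: 24.03
tcp_pos: [0.6383, 0.1866, 0.1309]
ee_rot: [0.001, 0.71, 0.704, 0.001]
wrist_force: [-0.3, 0.2, -1.4]
width: 0.409
gripper_force: 24.6
```

{"api": "play_rows", "payload": {"moves": [[-0.07, -0.1, 0, 0, 0, 0], [-0.2, -0.28, 0, 0, 0, 0], [-0.35, -0.48, 0, 0, 0, 0.009], [-0.48, -0.66, 0, 0, 0, 0.009], [-0.57, -0.78, 0, 0, 0, 0.009], [-0.57, -0.78, 0, 0, 0, 0.009]]}}

```text
clock: 24.53
tcp_pos: [0.5781, 0.1062, 0.1275]
ee_rot: [-0.001, 0.701, 0.714, -0.002]
wrist_force: [0.0, 0.7, -2.1]
width: 0.41
gripper_force: 24.6
```

{"api": "play_rows", "payload": {"moves": [[-0.07, -0.1, 0, 0, 0, 0], [-0.2, -0.28, 0, 0, 0, 0], [-0.35, -0.48, 0, 0, 0, 0.009], [-0.48, -0.66, 0, 0, 0, 0.009], [-0.57, -0.78, 0, 0, 0, 0.009], [-0.57, -0.78, 0, 0, 0, 0.009]]}}

```text
clock: 25.03
tcp_pos: [0.5221, 0.0288, 0.1289]
ee_rot: [-0.0, 0.69, 0.723, -0.001]
wrist_force: [0.5, -0.2, -1.4]
width: 0.405
gripper_force: 24.6
```

{"api": "play_rows", "payload": {"moves": [[-0.07, -0.1, 0, 0, 0, 0], [-0.2, -0.28, 0, 0, 0, 0], [-0.35, -0.48, 0, 0, 0, 0.009], [-0.48, -0.66, 0, 0, 0, 0.009], [-0.57, -0.78, 0, 0, 0, 0.009], [-0.57, -0.78, 0, 0, 0, 0.009], [-0.57, -0.78, 0, 0, 0, 0.009], [-0.57, -0.78, 0, 0, 0, 0.009]]}}

```text
clock: 25.7
tcp_pos: [0.4672, -0.0469, 0.1296]
ee_rot: [0.0, 0.679, 0.734, 0.0]
wrist_force: [0.2, -0.2, -1.4]
width: 0.411
gripper_force: 24.6
```

Next I lower the hex, release it, lift clear and check.

{"api": "play_rows", "payload": {"moves": [[0, 0, -0.2, 0, 0, 0], [0, 0, -0.4, 0, 0, 0], [0, 0, -0.6, 0, 0, 0], [0, 0, -0.78, 0, 0, 0], [0, 0, -0.88, 0, 0, 0], [0, 0, -0.95, 0, 0, 0], [0, 0, -0.98, 0, 0, 0], [0, 0, -1, 0, 0, 0], [0, 0, -1, 0, 0, 0], [0, 0, -1, 0, 0, 0]]}}

```text
clock: 26.53
tcp_pos: [0.4675, -0.0476, 0.0305]
ee_rot: [0.001, 0.679, 0.734, 0.001]
wrist_force: [0.3, -0.5, -2.7]
width: 0.405
gripper_force: 24.6
```

{"api": "play_rows", "payload": {"moves": [[0, 0, -0.02, 0, 0, 0], [0, 0, -0.02, 0, 0, 0], [0, 0, -0.02, 0, 0, 0]]}}

```text
clock: 26.78
tcp_pos: [0.4675, -0.0477, 0.0284]
ee_rot: [0.001, 0.679, 0.734, 0.001]
wrist_force: [0.7, -0.5, 0.1]
width: 0.408
gripper_force: 24.6
```

{"api": "play_rows", "payload": {"moves": [[0, 0, 0, 0, 0, 0], [0, 0, 0, 0, 0, 0], [0, 0, 0, 0, 0, 0], [0, 0, 0, 0, 0, 0], [0, 0, 0, 0, 0, 0], [0, 0, 0, 0, 0, 0]], "claw": -1}}

```text
clock: 27.28
tcp_pos: [0.4666, -0.0475, 0.0275]
ee_rot: [-0.0, 0.679, 0.734, -0.0]
wrist_force: [-1.1, -0.3, 0.1]
width: 0.793
gripper_force: 0.0
```

{"api": "play_rows", "payload": {"moves": [[0, 0, 0.1, 0, 0, 0], [0, 0, 0.3, 0, 0, 0], [0, 0, 0.5, 0, 0, 0], [0, 0, 0.7, 0, 0, 0], [0, 0, 0.9, 0, 0, 0], [0, 0, 1, 0, 0, 0], [0, 0, 1, 0, 0, 0]]}}

```text
clock: 27.87
tcp_pos: [0.4686, -0.0479, 0.131]
ee_rot: [0.003, 0.679, 0.734, 0.002]
wrist_force: [1.3, 0.4, -0.1]
width: 0.998
gripper_force: 0.0
```

{"api": "play_rows", "payload": {"moves": [[-0.2, -0.3, 0.1, 0, 0, 0], [-0.4, -0.6, 0.2, 0, 0, 0], [-0.6, -0.9, 0.3, 0, 0, 0], [-0.7, -1, 0.3, 0, 0, 0], [-0.7, -1, 0.3, 0, 0, 0]]}}

```text
clock: 28.28
tcp_pos: [0.395, -0.1493, 0.1571]
ee_rot: [-0.0, 0.681, 0.732, -0.001]
wrist_force: [0.0, 0.6, -0.1]
width: 1.0
gripper_force: 0.0
```

{"api": "play_rows", "payload": {"moves": [[-0.2, -0.3, 0, 0, 0, 0], [-0.4, -0.6, 0, 0, 0, 0], [-0.6, -0.9, 0, 0, 0, 0], [-0.7, -1, 0, 0, 0, 0], [-0.7, -1, 0, 0, 0, 0], [-0.7, -1, 0, 0, 0, 0], [-0.7, -1, 0, 0, 0, 0]]}}

```text
clock: 28.87
tcp_pos: [0.3273, -0.2463, 0.1568]
ee_rot: [-0.001, 0.679, 0.734, 0.001]
wrist_force: [0.5, 0.4, -0.2]
width: 0.999
gripper_force: 0.0
```

```bash
python3 - <<'E'
from h import *
from bench import ctrl
im=ctrl.get_image("top"); cv2.imwrite("pics/top2.png",im["frame"][:,:,::-1])
P=cloud(im); z=P[...,2]; c=np.array([.4583,.0602]); a=np.radians(4.4)
d=P[...,:2]-c; tx=d@[np.cos(a),np.sin(a)]; ty=d@[-np.sin(a),np.cos(a)]
for y in (.108,.036,-.036,-.108):
    m=(abs(ty-y)<.034)&(abs(tx)<.034)&(z>.05)&(z<.09)
    print(y,m.sum(),"top z",np.nanmedian(z[m]).round(4),"tray xy",[round(float((v.min()+v.max())/2),4) for v in (tx[m],ty[m])])
E
```

```text
0.108 273 top z 0.0568 tray xy [0.0006, 0.1073]
0.036 386 top z 0.0566 tray xy [0.0021, 0.0364]
-0.036 432 top z 0.0568 tray xy [0.001, -0.0361]
-0.108 557 top z 0.0571 tray xy [0.0017, -0.1084]
```

View pics/top2.png

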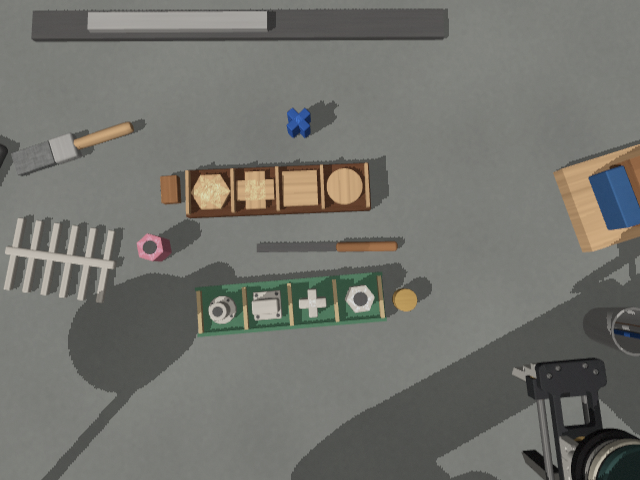

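The top view shows the pads as hex, cross, block, hub and the tray as hub (222,308), block (267,305), cross (312,303), hex (360,298). That is the exact mirror. All four measure within about 2 mm of centre, and the decoys have not moved.

```bash
python3 -c "
from bench import ctrl
print(ctrl.sign_off())"
```

```text
the job is handed in; nothing more can be done
None
```

All four castings stand upright and released in the tray in mirrored order, about 2 mm or less from their compartment centres, and the job was handed in at about 29 s; no verdict came back.

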